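Open the keeper and lay the muddler in its cradle

ROBOT

A 6-joint arm with a two-finger parallel gripper is mounted at the origin on the work surface. World frame = base frame: x ahead of the robot, y to its left, z up, the work surface at z = 0. Lengths are in m, angles in rad, forces in N, time in s.
With the tool pointing down it reaches from about 0.325 to 0.9 m from the base axis. Payload 3.5 kg.
Tool frame: the origin (TCP) lies midway between the tips of the shut fingers; the grasp point (between the pads) lies 19 mm behind it; z points along the fingers, y is the direction in which the jaws open and shut (so a half turn about z gives the same grasp; the last joint's range is limited). The gripper opens to 85 mm and grips with 20 to 120 N. Pads are 22 mm wide; open, the fingers measure 114 mm over their backs; the gripper's body (76 mm by 85 mm) begins 54 mm behind the grasp point. The pads swing forward as they close: fully open they stand 13 mm farther back than shut.
Start: joints at [-1.345, 0.276, -0.026, 1.268, 0, 1.467], TCP at [0.202, -0.592, 0.231] pointing down, gripper open.
Joint ranges: [-3.12, 3.12], [-0.85, 1.88], [-1.08, 1.24], [-1.95, 2.15], [-1.57, 1.53], [-3.14, 3.14]. Speed limits (rad/s): [2.57, 2.57, 3.14, 3.14, 3.14, 3.14].

INTERFACE

Orientations are given as a unit quaternion [w, x, y, z].
In Python, from station import observe, capture, calibration, hand_in gives the robot as it stands. The module is installed in compiled form; this text tells all that it offers.
- The arm moves only by the shell command python3 -m jog 'ROWS' [FORCE]. ROWS is JSON, a list of rows, each a list of 7 numbers: the closure in counts, from 0 (fully open) to 255 (shut), then the shift along the tool's x, y, z each as a share of 0.15 m, from -1 to 1, then the turn, a rotation vector about the tool's x, y, z each as a share of 45 degrees, from -1 to 1. A call has exactly 5 rows; each row is the pose to reach, as a shift and turn from the pose commanded when the call began, along the tool's axes at that moment; what a row does not reach only later rows make up. A row lasts 1/12 s, in which the tool goes at most 41.7 mm and 7.16 degrees, less where a joint would pass 70% of its speed; a pose out of reach is approached as far as the arm can. A call with a number of a shift or a turn outside -1 to 1 is refused whole. A call with a gripper value outside its range is refused whole. The fingers move at their own pace and stop on an object; FORCE is the grip in N (left out, the last holds). Time passes only in rows, so rows that repeat a pose let the fingers close, or fill a call up. It gives the time, the measured TCP pose, the force and the opening at its end, in the units of the state.
- observe(): the state, without advancing time (a new reading comes with each control period).
- capture(name): name is "side" or "top" or "wrist"; returns the picture (420x560x3 uint8, red, green, blue); there is no depth.
- calibration(name): a dict with "fx", "fy", "cx", "cy" (pixels), "R" (3x3) and "t" (3): a world point X has camera coordinates R X + t; the wrist camera has in their place "tool_from_camera" (4x4, takes a point from camera to tool coordinates, whose origin is the TCP and whose axes are the flange's). Camera axes: x right, y down, z forward; pixel columns grow to the right and rows downward; lengths in m; the calibration is good to about 2 mm. A picture is of the moment at which its call begins: read the wrist's pose just before it. calibration takes no time and is no camera call.
- hand_in(): hands the job in, once; it reports no verdict.
The state is a dict: "t": time; "qpos": joint angles; "joint_vel": joint speeds; "joint_efforts": joint torques, N m; "position": TCP position; "ee_rot": TCP orientation; "contact_force": force on the tool from outside, world axes, zero at the start; "ft_torque": the same for the moment, N m; "gripper_width": opening from 0.0 (shut) to 1.0 (fully open).
Only numpy, scipy, OpenCV 4.12 (cv2) and the standard library are available. Lean on these libraries where they do the work, as an engineer would, in place of code of your own. Each camera call takes 0.05 s, during which the arm holds its last target. There are 200 camera calls.

TASK

Open the keeper of the muddler cradle: its knob has a left-hand thread, so turn it clockwise seen from above until the red line on the knob's hub lines up with the red line on the fixed plate under it. Then pick up the wooden muddler, lower it across the two V-notched saddles with one thick end outside each saddle (either way round), let it settle in both notches before you let go, and leave it lying there with the keeper still at its mark. Leave everything else on the trolley standing where it is.

Things in the scene. Friction and masses are not known exactly. Their poses are not given: they have to be found in the camera images.
- muddler_center (a point): Loose wooden bar muddler, about 130 g, lying on the trolley top: pale round shaft 28 mm thick and 160 mm long between two dark eight-sided ends, each 36 mm across flats and 32 mm long (224 mm overall, both ends alike). The point is on its axis at half length, 18 mm up when lying: grip it there. x runs along its axis.
- cradle_seat (a point): Fixed muddler cradle. The point is midway between its two saddles, 60 mm above the trolley top: exactly where the muddler's centre lies when seated. x runs along the cradle through both notches (the seated muddler's axis), z is up. Metal base plate 245 x 135 mm, its top 54 mm below the point. The keeper's post stands at x = +105, y = -50 mm from the point.
- saddle_notch (a point): Bottom of the 90 degree V notch in the +x saddle (wood, 20 mm thick along x), 62 mm from the seat point along x and 20 mm below it; the other saddle is its mirror image at x = -62. Saddle tops are 8 mm above the seat point, 35 mm out to each side. 104 mm is free between the saddles for fingers. The muddler's dark ends lie outside the saddles, with 8 mm of play each way.
- keeper_grip (a point): Black bar knob of the keeper, 44 mm long, 12 mm thick, 26 mm high. The point is on the turning axis (upright), 11 mm below the bar's top, about 116 mm above the trolley top. x runs along the bar and along the brass keeper arm (14 mm wide, 70 mm out from the axis, its top 25 mm below the point), which at the start reaches over the place of one end of the muddler. The arm's hub, 36 mm across, has a red radial line.
- fixed_mark (a point): Fixed red line on the tab of the grey plate under the keeper's hub: the point is the line's middle, 29 mm from the knob's axis towards the cradle's -y. The keeper is open when the red line on the hub points along it.
- keeper (a joint): Angle of the keeper (rad), growing clockwise seen from above: 0 tight, 1.65 open with the red lines in line, 2.3 end stop; starts between 0.3 and 0.65. Left-hand thread: clockwise raises knob and arm 2 mm per rad. It takes about 0.06 N m and stays where left. The arm's direction in the cradle, from its x towards its y, is 1.92 minus this angle.
- tumbler_a: Bystander: heavy glass tumbler, 84 mm across, 92 mm high; origin at the centre of its underside.
- tumbler_b: Bystander: second tumbler, the same size; origin at the centre of its underside.
- tonic: Bystander: small amber glass bottle with a brass cap, 54 mm across, 150 mm high; origin at the centre of its underside.
- jigger: Bystander: stainless hourglass jigger, 46 mm across, 75 mm high; origin at the centre of its underside.
- stopper: Bystander: steel bottle stopper standing on its 42 mm head, 55 mm high; origin at the centre of its underside.
- mallet: Bystander: wooden ice mallet lying on its head and flared handle end, 265 mm long, round head 62 mm across and 110 mm long; origin under it on the handle line, 90 mm from the head's axis, x points to the head.
Mind the look-alikes: they are no part of the job. Of the things like the part that bears muddler_center, leave any that is purple; of the rest the larger one is meant.

How it is judged:
By the outcome, as a careful person would: the job done as asked, in the order asked, and still so for the second after the job is handed in, with the robot touching nothing.
It also fails if it takes over 58 s, if anything falls off the work surface, if the arm or the gripper's body presses on something with over 40 N, if the wrist force passes 120 N, or if a joint passes its speed limit or range.

## Working session

There is one attempt and no reset: what is moved stays moved. The work goes in short steps, Python scripts to look and compute and a shell command to move; the robot and the scene stay as the last step left them, time stands still between calls to the robot, and variables do not carry over. Pictures are saved under pics/ and viewed, about 8 in all and at most 12, crops included, and the job is handed in when it is done.

```bash
mkdir -p pics; python3 - <<'E'
from station import *
import cv2,numpy as np
o=observe();print({k:np.round(v,3).tolist() for k,v in o.items()})
for n in("top","side","wrist"):
    cv2.imwrite(f"pics/{n}0.png",capture(n)[:,:,::-1])
    c=calibration(n);print(n,{k:np.round(v,4).tolist() for k,v in c.items()})
E
```

```text
{'t': 0.0, 'qpos': [-1.345, 0.277, -0.028, 1.268, 0.0, 1.467], 'joint_vel': [-0.001, -0.001, -0.001, -0.0, -0.001, 0.001], 'joint_efforts': [-0.0, -44.55, 29.521, 0.017, -0.0, -0.0], 'position': [0.202, -0.591, 0.23], 'ee_rot': [-0.001, 0.987, 0.164, -0.0], 'contact_force': [-0.5, 0.187, 0.422], 'ft_torque': [-0.008, -0.062, -0.014], 'gripper_width': 1.0}
top {'fx': 437.0785, 'fy': 437.0785, 'cx': 275.3944, 'cy': 209.3406, 'R': [[-0.0025, -1.0, 0.003], [-0.9949, 0.0022, -0.1007], [0.1007, -0.0032, -0.9949]], 't': [-0.0138, 0.4765, 1.3575]}
side {'fx': 381.4977, 'fy': 381.4977, 'cx': 276.1236, 'cy': 210.0222, 'R': [[-0.9993, -0.0302, 0.0201], [-0.0323, 0.4881, -0.8722], [0.0165, -0.8722, -0.4888]], 't': [0.4693, 0.1183, 1.0241]}
wrist {'fx': 339.8065, 'fy': 339.8065, 'cx': 279.8889, 'cy': 207.3022, 'tool_from_camera': [[0.0007, -0.9446, -0.3282, 0.0837], [1.0, 0.0007, 0.0002, -0.0005], [0.0001, -0.3282, 0.9446, -0.1423], [0.0, 0.0, 0.0, 1.0]]}
```

View pics/top0.png

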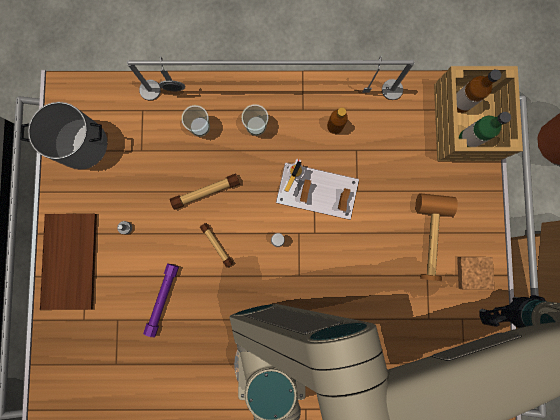

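View pics/side0.png

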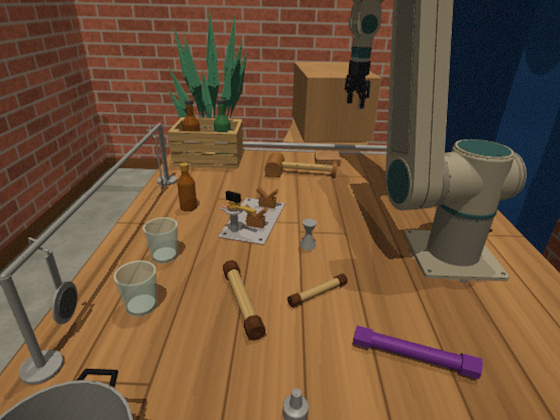

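```bash
cat > h.py <<'E'
import numpy as np,cv2
from scipy.spatial.transform import Rotation as Ro
from station import *
def cam(n,o=None):
    c=calibration(n);K=np.array([[c["fx"],0,c["cx"]],[0,c["fy"],c["cy"]],[0,0,1]])
    if n!="wrist": R=np.array(c["R"]);t=np.array(c["t"])
    else:
        w,x,y,z=o["ee_rot"];T=np.eye(4);T[:3,:3]=Ro.from_quat([x,y,z,w]).as_matrix();T[:3,3]=o["position"]
        M=np.linalg.inv(T@np.array(c["tool_from_camera"]));R=M[:3,:3];t=M[:3,3]
    return K,R,t
def ray(C,px,z):
    K,R,t=C;px=np.atleast_2d(px).astype(float)
    d=(R.T@np.linalg.inv(K)@np.c_[px,np.ones(len(px))].T).T;o=-R.T@t
    return o+d*((z-o[2])/d[:,2])[:,None]
def proj(C,X):
    K,R,t=C;p=(K@(R@np.atleast_2d(X).T+t[:,None])).T;return p[:,:2]/p[:,2:]
E
python3 - <<'E'
from h import *
im=cv2.imread("pics/top0.png");C=cam("top");hsv=cv2.cvtColor(im,cv2.COLOR_BGR2HSV)
# plate: low-saturation bright
m=((hsv[...,1]<60)&(hsv[...,2]>130)).astype(np.uint8);r=np.zeros_like(m);r[150:225,270:365]=1
m=cv2.morphologyEx(m*r,cv2.MORPH_CLOSE,np.ones((5,5)))
c=max(cv2.findContours(m,0,2)[0],key=cv2.contourArea);c=cv2.convexHull(c)
W=ray(C,c[:,0],.006)[:,:2].astype(np.float32);b=cv2.minAreaRect(W*1000);print("plate",b)
# muddler ends: dark
print(hsv[188,205],hsv[200,177],hsv[181,236],hsv[185,160])
d=(hsv[...,2]<100).astype(np.uint8);r[:]=0;r[165:215,160:250]=1
n,l,s,ce=cv2.connectedComponentsWithStats(d*r);print(s,ce)
cr=np.hstack([cv2.resize(im[150:225,150:250],None,fx=4,fy=4),cv2.resize(im[150:225,270:370],None,fx=4,fy=4)]);
sd=cv2.imread("pics/side0.png")[180:250,200:300]
cr=np.vstack([cr,np.hstack([cv2.resize(sd,(400,280)),np.zeros((280,400,3),np.uint8)])]);cv2.imwrite("pics/crop.png",cr)
E
```

```text
plate ((548.4362182617188, -151.775634765625), (243.69281005859375, 152.92530822753906), 77.06986999511719)
[ 18 138 198] [  8 160  94] [ 12 176  58] [ 13 148 155]
[[     0      0    560    420 234754]
 [   170    174     80     37    445]
 [   190    191      1      1      1]] [[279.6333694  209.5334563 ]
 [209.34382022 191.89213483]
 [190.         191.        ]]
```

View pics/crop.png

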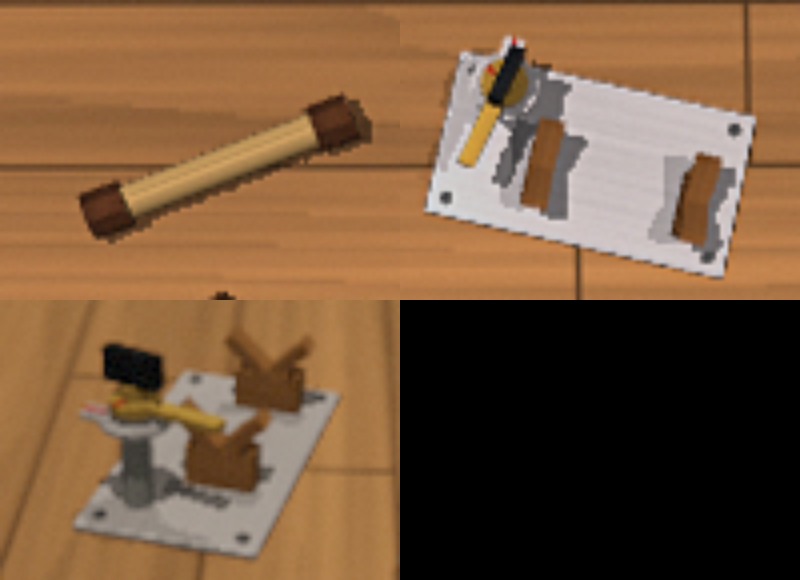

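```bash
cat >> h.py <<'E'
def rel(o,P,yaw=None):
    """shares to move tool from measured pose to TCP P, tool down; yaw=world dir of tool x"""
    w,x,y,z=o["ee_rot"];R=Ro.from_quat([x,y,z,w]).as_matrix()
    s=R.T@(np.array(P)-o["position"])/.15
    out=[s]
    if yaw is not None:
        c,sn=np.cos(yaw),np.sin(yaw);D=np.array([[c,sn,0],[sn,-c,0],[0,0,-1]])
        out.append(Ro.from_matrix(R.T@D).as_rotvec(degrees=True)/45)
    return np.round(out,3).tolist()
E
python3 - <<'E'
from h import *
C=cam("top");o=observe()
q=np.array([[60,52],[355,117],[323,277],[25,212]])/4+[270,150]-.5+.125
W=ray(C,q,.006)[:,:2];print(W.round(4))
c=W.mean(0);ux=(W[0]+W[3]-W[1]-W[2]);ux/=np.linalg.norm(ux);uy=np.array([-ux[1],ux[0]])
print("seat",c,"yaw",np.arctan2(ux[1],ux[0]),"dims",np.linalg.norm(W[0]-W[1]),np.linalg.norm(W[0]-W[3]))
k=c+.105*ux-.05*uy;print("knob",k)
b=ray(C,np.array([[110,55],[100,103]])/4+[270,150],.127);print("bar",b)
e=ray(C,np.array([[80,205],[360,117]])/4+[150,150],.018)[:,:2]
e1=ray(C,np.array([[95,214],[340,118]])/4+[150,150],.025);
bb=ray(C,np.array([[125,199],[313,129]])/4+[150,150],.018);print("mud shaft ends",bb,"mid",bb.mean(0),np.linalg.norm(bb[0]-bb[1]))
v=bb[0]-bb[1];print(np.arctan2(v[1],v[0]))
print(np.arctan2(2*o["ee_rot"][1]*o["ee_rot"][2],o["ee_rot"][1]**2-o["ee_rot"][2]**2))
E
```

```text
[[ 0.6303 -0.0453]
 [ 0.5765 -0.283 ]
 [ 0.4471 -0.2546]
 [ 0.5    -0.0166]]
seat [ 0.53847353 -0.149882  ] yaw 1.350544242476457 dims 0.24375476409156566 0.13342414467632766
knob [ 0.61020559 -0.05834233]
bar [[ 0.60136314 -0.0802895   0.127     ]
 [ 0.56544779 -0.07264803  0.127     ]]
mud shaft ends [[0.50839148 0.28432301 0.018     ]
 [0.56438056 0.1353909  0.018     ]] mid [0.53638602 0.20985695 0.018     ] 0.15910860360650855
1.9303881829135092
0.328813086800738
```

```bash
cat >> h.py <<'E'
def plan(p0,y0,p1,y1,n):
    p0,p1=np.array(p0),np.array(p1)
    for i in range(n):
        y=y0+(y1-y0)*i/n;d=(p1-p0)/n
        s=[d[0]*np.cos(y)+d[1]*np.sin(y),d[0]*np.sin(y)-d[1]*np.cos(y),-d[2]]
        print(np.round(np.array(s)/.15,3),round(-np.degrees(y1-y0)/n/45,3))
E
python3 -c "
from h import *
plan([.202,-.592,.231],.33,[.56,-.10,.25],2.82,4)"
```

```text
[ 0.83  -0.582 -0.032] -0.793
[ 1.014  0.011 -0.032] -0.793
[ 0.817  0.6   -0.032] -0.793
[ 0.314  0.964 -0.032] -0.793
```

```bash

python3 -m jog '[[0,0.17,-0.12,0,0,0,-0.16],[0,0.34,-0.24,0,0,0,-0.32],[0,0.5,-0.35,0,0,0,-0.48],[0,0.67,-0.47,-0.02,0,0,-0.64],[0,0.83,-0.58,-0.03,0,0,-0.79]]' 40
python3 -m jog '[[0,0.2,0,0,0,0,-0.16],[0,0.4,0,0,0,0,-0.32],[0,0.6,0,0,0,0,-0.48],[0,0.8,0,-0.02,0,0,-0.64],[0,1,0.01,-0.03,0,0,-0.79]]'
python3 -m jog '[[0,0.17,0.12,0,0,0,-0.16],[0,0.34,0.24,0,0,0,-0.32],[0,0.5,0.36,0,0,0,-0.48],[0,0.67,0.48,-0.02,0,0,-0.64],[0,0.82,0.6,-0.03,0,0,-0.79]]'
python3 -m jog '[[0,0.06,0.2,0,0,0,-0.16],[0,0.12,0.4,0,0,0,-0.32],[0,0.18,0.6,0,0,0,-0.48],[0,0.25,0.8,-0.02,0,0,-0.64],[0,0.31,0.96,-0.03,0,0,-0.79]]'
python3 -m jog '[[0,0,0,0,0,0,0],[0,0,0,0,0,0,0],[0,0,0,0,0,0,0],[0,0,0,0,0,0,0],[0,0,0,0,0,0,0]]'
python3 - <<'E'
from h import *
import json
o=observe();json.dump({k:np.array(v).tolist() for k,v in o.items()},open("w1.json","w"))
im=capture("wrist")[:,:,::-1];cv2.imwrite("pics/w1.png",im)
print(o["qpos"],o["position"])
E
```

```text
t: 0.57
position: [0.292, -0.4673, 0.2355]
ee_rot: [-0.001, 0.888, 0.46, 0.0]
contact_force: [-0.2, -0.6, 0.4]
gripper_width: 0.998
t: 0.98
position: [0.3804, -0.3462, 0.2401]
ee_rot: [-0.0, 0.705, 0.709, 0.0]
contact_force: [0.6, -0.8, 0.2]
gripper_width: 1.003
t: 1.4
position: [0.4706, -0.2232, 0.2447]
ee_rot: [-0.0, 0.455, 0.89, 0.0]
contact_force: [0.9, -1.0, -0.4]
gripper_width: 0.998
t: 1.82
position: [0.5614, -0.1016, 0.2491]
ee_rot: [-0.0, 0.161, 0.987, 0.0]
contact_force: [1.1, 0.4, -0.2]
gripper_width: 0.999
t: 2.23
position: [0.5598, -0.1044, 0.2491]
ee_rot: [-0.0, 0.166, 0.986, -0.0]
contact_force: [0.3, 0.1, -0.4]
gripper_width: 1.001
[-2.97881863e-01  1.69686943e-01 -1.22749446e-01  1.27892165e+00
 -1.91041940e-04  3.52283944e-02] [ 0.55975954 -0.10444244  0.24914664]
```

View pics/w1.png

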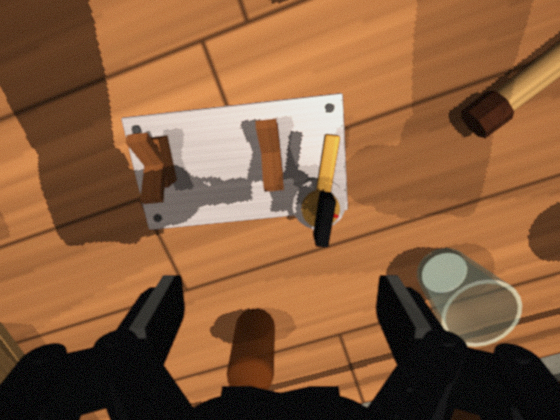

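```bash
python3 - <<'E'
from h import *
import json
o=json.load(open("w1.json"));C=cam("wrist",o);im=cv2.imread("pics/w1.png");hsv=cv2.cvtColor(im,cv2.COLOR_BGR2HSV)
q=[[123.5,119],[342,94.5],[347,210],[149,229]]
W=ray(C,q,.006)[:,:2];print("plate",W.round(4).tolist())
ux=W[1]-W[0];print("yaw",np.arctan2(ux[1],ux[0]),np.linalg.norm(ux),"c",W.mean(0))
r=np.zeros(im.shape[:2],np.uint8);r[180:260,300:350]=1
m=((hsv[...,2]<45)*r).astype(np.uint8)
c=max(cv2.findContours(m,0,2)[0],key=cv2.contourArea);print("blob",cv2.minAreaRect(c),cv2.boundingRect(c))
w=hsv.copy()
g=((hsv[...,0]>15)&(hsv[...,0]<32)&(hsv[...,1]>130)&(hsv[...,2]>90)&(r>0)).astype(np.uint8);g2=np.zeros_like(g);
arm=((hsv[...,0]>17)&(hsv[...,0]<32)&(hsv[...,1]>120)&(hsv[...,2]>150)).astype(np.uint8);arm[:125]=0;arm[200:]=0;arm[:,:305]=0;arm[:,350:]=0
c=max(cv2.findContours(arm,0,2)[0],key=cv2.contourArea);print("arm",cv2.minAreaRect(c))
cv2.imwrite("pics/c2.png",np.hstack([cv2.resize(im[90:260,110:230],None,fx=3,fy=3,interpolation=2),cv2.resize(im[90:260,230:360],None,fx=3,fy=3,interpolation=2)]))
E
```

```text
plate [[0.4512, -0.2495], [0.505, -0.0151], [0.6342, -0.045], [0.5789, -0.2813]]
yaw 1.345121135102306 0.240542276514262 c [ 0.54233074 -0.14775009]
blob ((322.87982177734375, 218.5660400390625), (17.262624740600586, 54.357994079589844), 9.865806579589844) (314, 191, 21, 56)
arm ((328.0270080566406, 162.33782958984375), (13.97391414642334, 55.238059997558594), 9.462322235107422)
```

View pics/c2.png

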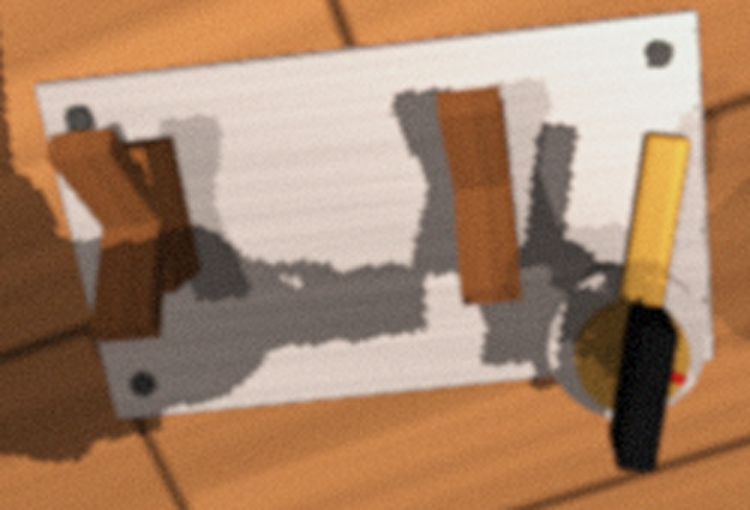

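```bash
python3 - <<'E'
from h import *
import json
o=json.load(open("w1.json"));C=cam("wrist",o)
R=lambda q,z:ray(C,q,z)[:,:2].round(4)
n=R([[270.7,152.7],[153.3,166.7]],.04);d=n[0]-n[1];print("notch",n,np.linalg.norm(d),np.arctan2(d[1],d[0]),"seat",n.mean(0))
ux=np.array([np.cos(1.348),np.sin(1.348)]);uy=np.array([-ux[1],ux[0]])
print("knob from seat",n.mean(0)+.105*ux-.05*uy)
print("hub",R([[320.7,207.7]],.088),R([[320.7,207.7]],.095))
a=R([[331.5,135],[326,190]],.091);print("arm tip, near hub",a);v=a[0]-a[1];y=np.arctan2(v[1],v[0]);print("arm yaw",y,"theta",1.348+1.92-y, "axis from tip",a[0]-.07*v/np.linalg.norm(v))
f=R([[321.5,246]],.127);print("bar far end -> axis",f+.022*v/np.linalg.norm(v))
# top-view cross-check
T=cam("top");t=lambda x,y,z:ray(T,[[270+x/4-.4,150+y/4-.4]],z)[0,:2].round(4)
print("top: hub",t(103,82,.09),"bar",t(110,45,.127),t(100,103,.127),"armtip",t(65,163,.091))
E
```

```text
notch [[ 0.5339 -0.1059]
 [ 0.5075 -0.2275]] 0.1244327931053547 1.3570087926370098 seat [ 0.5207 -0.1667]
knob from seat [ 0.59266473 -0.07534313]
hub [[ 0.5909 -0.0746]] [[ 0.5883 -0.0747]]
arm tip, near hub [[ 0.5286 -0.0464]
 [ 0.5749 -0.0651]]
arm yaw 2.757739319841646 theta 0.5102606801583538 axis from tip [ 0.59350599 -0.07261473]
bar far end -> axis [[ 0.58960097 -0.07606108]]
top: hub [ 0.5895 -0.0756] bar [ 0.6101 -0.0792] [ 0.5666 -0.0715] armtip [ 0.5273 -0.0465]
```

```bash
python3 - <<'E'
from h import *
print(rel(observe(),[.591,-.075,.100],2.76))
E
```

```text
[[-0.132, 0.254, 0.995], [-0.0, -0.0, 0.062]]
```

```bash

python3 -m jog '[[0,-0.13,0.25,0.15,0,0,0.06],[0,-0.13,0.25,0.4,0,0,0.06],[0,-0.13,0.25,0.65,0,0,0.06],[0,-0.13,0.25,0.85,0,0,0.06],[0,-0.13,0.25,0.99,0,0,0.06]]' 30
python3 -m jog '[[120,0,0,0,0,0,0],[170,0,0,0,0,0,0],[255,0,0,0,0,0,0],[255,0,0,0,0,0,0],[255,0,0,0,0,0,0]]' 30
python3 -m jog '[[255,0,0,0,0,0,0],[255,0,0,0,0,0,0],[255,0,0,0,0,0,0],[255,0,0,0,0,0,0],[255,0,0,0,0,0,0]]'
python3 - <<'E'
from h import *
import json
o=observe();print(np.round(o["ft_torque"],2),o["position"],o["gripper_width"])
json.dump({k:np.array(v).tolist() for k,v in o.items()},open("w2.json","w"))
a=capture("wrist")[:,:,::-1];b=capture("side")[:,:,::-1]
cv2.imwrite("pics/w2.png",np.hstack([cv2.resize(a[130:410,140:420],(400,400)),cv2.resize(b[150:250,190:290],(400,400))]))
E
```

```text
t: 2.7
position: [0.5887, -0.0745, 0.0973]
ee_rot: [-0.002, 0.189, 0.982, 0.0]
contact_force: [-0.8, -0.5, 0.1]
gripper_width: 0.995
t: 3.12
position: [0.593, -0.075, 0.1033]
ee_rot: [0.002, 0.188, 0.982, -0.0]
contact_force: [0.1, -0.1, 0.5]
gripper_width: 0.3
t: 3.53
position: [0.5926, -0.0754, 0.1027]
ee_rot: [0.002, 0.188, 0.982, -0.001]
contact_force: [-0.3, -2.3, 5.8]
gripper_width: 0.133
[-0.52  0.08  0.01] [ 0.59260344 -0.07536347  0.10270965] 0.1330900432091001
```

View pics/w2.png

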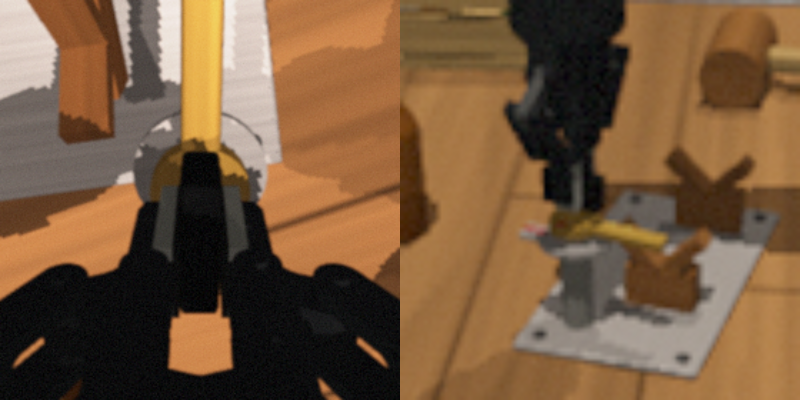

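```bash

python3 -m jog '[[255,0,0,-0.002,0,0,0.13],[255,0,0,-0.003,0,0,0.26],[255,0,0,-0.005,0,0,0.39],[255,0,0,-0.006,0,0,0.52],[255,0,0,-0.008,0,0,0.65]]'
python3 -m jog '[[255,0,0,-0.002,0,0,0.13],[255,0,0,-0.003,0,0,0.26],[255,0,0,-0.005,0,0,0.39],[255,0,0,-0.006,0,0,0.52],[255,0,0,-0.008,0,0,0.65]]'
python3 -m jog '[[255,0,0,0,0,0,0.08],[255,0,0,-0.001,0,0,0.16],[255,0,0,-0.001,0,0,0.16],[255,0,0,-0.001,0,0,0.16],[255,0,0,-0.001,0,0,0.16]]'
python3 - <<'E'
from h import *
import json
o=observe();q=o["ee_rot"];print(np.round(o["ft_torque"],2),o["position"],o["gripper_width"],o["contact_force"],"yaw",2*np.arctan2(q[2],q[1]))
json.dump({k:np.array(v).tolist() for k,v in o.items()},open("w3.json","w"))
a=capture("wrist")[:,:,::-1];b=capture("side")[:,:,::-1];t=capture("top")[:,:,::-1]
for n,i in zip("wst",(a,b,t)): cv2.imwrite(f"pics/{n}3.png",i)
cv2.imwrite("pics/v3.png",np.hstack([cv2.resize(a[130:340,175:385],(500,500)),np.vstack([cv2.resize(b[180:240,210:270],(250,250)),cv2.resize(t[145:195,275:325],(250,250))])]))
E
```

```text
t: 4.05
position: [0.5928, -0.0753, 0.1038]
ee_rot: [0.002, 0.432, 0.902, -0.0]
contact_force: [0.5, -2.5, 4.5]
gripper_width: 0.131
t: 4.47
position: [0.5929, -0.0752, 0.1048]
ee_rot: [0.002, 0.646, 0.764, 0.0]
contact_force: [1.6, -1.9, 4.0]
gripper_width: 0.135
t: 4.88
position: [0.5929, -0.0753, 0.105]
ee_rot: [0.002, 0.69, 0.724, 0.001]
contact_force: [1.2, -1.7, 5.4]
gripper_width: 0.134
[-0.52 -0.13 -0.06] [ 0.5929279  -0.07526315  0.10500708] 0.1335644814699989 [ 1.19760302 -1.74275851  5.35124464] yaw 1.6181643681133997
```

View pics/v3.png

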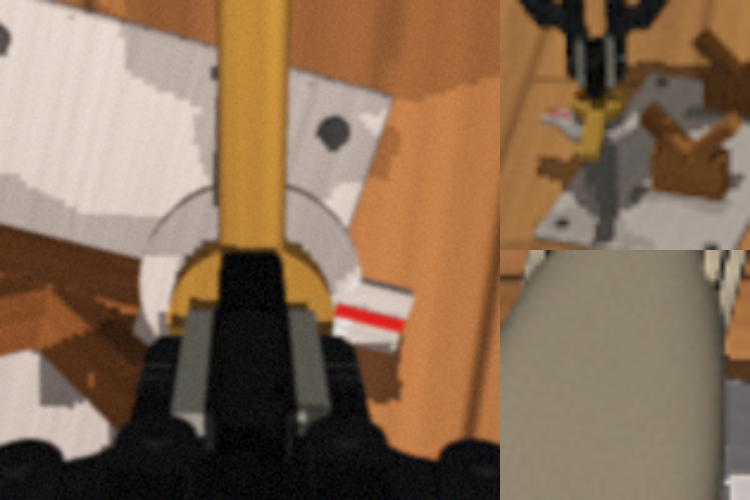

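```bash

python3 -m jog '[[120,0,0,0,0,0,0],[60,0,0,0,0,0,0],[0,0,0,0,0,0,0],[0,0,0,-0.1,0,0,0],[0,0,0,-0.3,0,0,0]]'
python3 -m jog '[[0,0.2,0,-0.2,0,0,0],[0,0.3,0,-0.3,0,0,0],[0,0.3,0,-0.3,0,0,0],[0,0.3,0,-0.3,0,0,0],[0,0.3,0,-0.3,0,0,0]]'
python3 - <<'E'
from h import *
import json
o=observe();json.dump({k:np.array(v).tolist() for k,v in o.items()},open("w4.json","w"))
a=capture("wrist")[:,:,::-1];cv2.imwrite("pics/w4.png",a)
C=cam("wrist",o);u,v=proj(C,[.591,-.075,.09])[0].astype(int);print(u,v)
x,y=u-60,v-60;print(x,y)
cv2.imwrite("pics/v4.png",cv2.resize(a[y:y+120,x:x+120],(600,600),interpolation=2))
hsv=cv2.cvtColor(a,cv2.COLOR_BGR2HSV);m=(((hsv[...,0]<6)|(hsv[...,0]>174))&(hsv[...,1]>170)&(hsv[...,2]>130)).astype(np.uint8);m[:y]=0;m[y+120:]=0;m[:,:x]=0;m[:,x+120:]=0
n,l,s,c=cv2.connectedComponentsWithStats(m)
for i in range(1,n):
    if s[i,4]>3:
        p=np.argwhere(l==i)[:,::-1].astype(np.float32);f=cv2.fitLine(p,2,0,.01,.01).ravel();print(s[i],c[i],f)
        for z in(.08,.09):
            w=ray(C,[f[2:]-8*f[:2],f[2:]+8*f[:2],f[2:]],z)[:,:2];d=w[1]-w[0];print(z,w[2].round(4),"yaw",np.arctan2(d[1],d[0]))
E
```

```text
t: 5.45
position: [0.5867, -0.0731, 0.1437]
ee_rot: [-0.005, 0.69, 0.723, -0.003]
contact_force: [0.7, 0.2, 0.6]
gripper_width: 0.834
t: 5.87
position: [0.588, -0.0295, 0.1919]
ee_rot: [-0.001, 0.69, 0.723, -0.001]
contact_force: [0.3, -0.1, -0.0]
gripper_width: 1.002
282 260
222 200
```

View pics/v4.png

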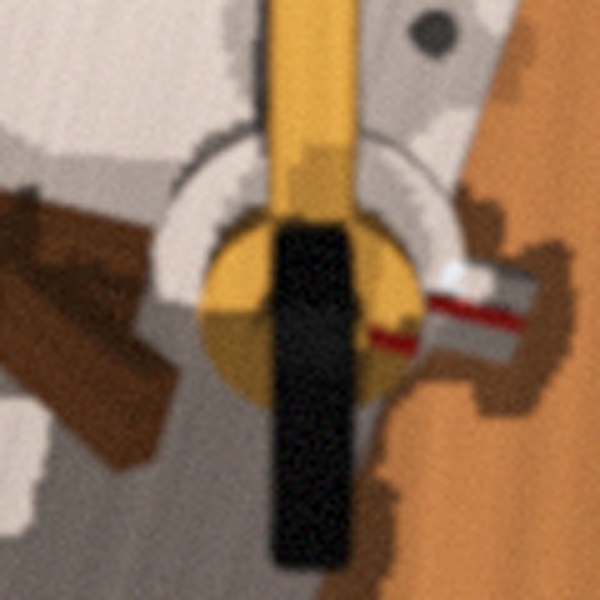

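```bash
python3 - <<'E'
from h import *
import json
o=json.load(open("w4.json"));C=cam("wrist",o);a=cv2.imread("pics/w4.png")
hsv=cv2.cvtColor(a,cv2.COLOR_BGR2HSV);B,G,Rr=[a[...,i].astype(int) for i in range(3)]
m=((Rr>90)&(G<.35*Rr)&(B<.45*Rr)).astype(np.uint8);k=np.zeros_like(m);k[255:275,292:330]=1
n,l,s,c=cv2.connectedComponentsWithStats(m*k)
for i in range(1,n):
    if s[i,4]>3:
        p=np.argwhere(l==i)[:,::-1].astype(np.float32);f=cv2.fitLine(p,2,0,.01,.01).ravel();print(s[i])
        for z in(.078,.083,.094):
            w=ray(C,[f[2:]-8*f[:2],f[2:]+8*f[:2],f[2:]],z)[:,:2];d=w[1]-w[0];d*=np.sign(d[0]);print(z,w[2].round(4),"yaw",np.arctan2(d[1],d[0]))
e=ray(C,[[222+62.4,200],[222+62.4,244]],.093)[:,:2];d=e[0]-e[1];print("arm yaw",np.arctan2(d[1],d[0]))
s=[.5207,-.1667];y=1.35;print("mark expect yaw",y-np.pi/2,"pos",np.array([.5927,-.0753])+.029*np.array([np.cos(y-np.pi/2),np.sin(y-np.pi/2)]))
print(observe()["t"])
plan(o["position"],1.618,[.536,.210,.13],1.93,3)
E
```

```text
[308 260  19   6  42]
0.078 [ 0.6208 -0.0812] yaw -0.20705798950785156
0.083 [ 0.62   -0.0785] yaw -0.20705798950784937
0.094 [ 0.6184 -0.0727] yaw -0.20705798950785045
[296 266   9   5  26]
0.078 [ 0.6069 -0.0872] yaw -0.25934453312112943
0.083 [ 0.6064 -0.0845] yaw -0.2593445331211312
0.094 [ 0.6054 -0.0784] yaw -0.2593445331211255
arm yaw 1.622346033383805
mark expect yaw -0.22079632679489647 pos [ 0.62099598 -0.08165119]
5.9167
[ 0.537 -0.09   0.138] -0.132
[ 0.544 -0.034  0.138] -0.132
[0.544 0.022 0.138] -0.132
```

```bash

python3 -m jog '[[0,0.2,-0.03,0,0,0,-0.06],[0,0.5,-0.08,0,0,0,-0.12],[0,0.8,-0.12,0,0,0,-0.18],[0,0.98,-0.14,0.05,0,0,-0.22],[0,0.98,-0.14,0.05,0,0,-0.22]]'
python3 -m jog '[[0,0.2,0,0.1,0,0,-0.06],[0,0.4,0,0.2,0,0,-0.12],[0,0.58,0.02,0.3,0,0,-0.18],[0,0.58,0.02,0.3,0,0,-0.18],[0,0.58,0.02,0.3,0,0,-0.18]]'
python3 - <<'E'
from h import *
import json
o=observe();json.dump({k:np.array(v).tolist() for k,v in o.items()},open("w5.json","w"))
a=capture("wrist")[:,:,::-1];cv2.imwrite("pics/w5.png",a);print(o["position"],o["qpos"])
print(proj(cam("wrist",o),[[.5084,.2843,.018],[.5644,.1354,.018]]))
E
```

```text
t: 6.33
position: [0.558, 0.1205, 0.1828]
ee_rot: [-0.003, 0.623, 0.782, -0.001]
contact_force: [0.1, -0.2, -0.1]
gripper_width: 1.001
t: 6.75
position: [0.5433, 0.2016, 0.138]
ee_rot: [-0.002, 0.569, 0.823, -0.002]
contact_force: [0.3, -0.4, 0.6]
gripper_width: 1.001
[0.54332526 0.20155203 0.13804751] [ 2.44011583e-01  2.65209710e-01 -2.46234249e-01  1.06496957e+00
 -6.33755183e-04  1.45379140e+00]
[[277.49839523  82.72518701]
 [277.55177726 275.62105061]]
```

View pics/w5.png

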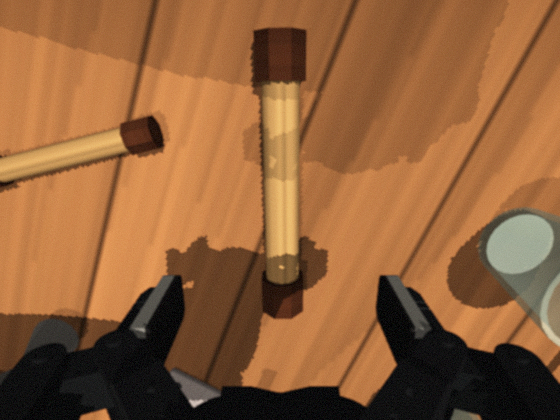

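```bash
python3 - <<'E'
from h import *
import json
o=json.load(open("w5.json"));C=cam("wrist",o)
w=ray(C,[[281,83],[283,278]],.024);d=w[0]-w[1];print(w,np.linalg.norm(d),w.mean(0),np.arctan2(d[1],d[0]))
w=ray(C,[[281,83],[283,278]],.018);m=w.mean(0);d=w[0]-w[1];y=np.arctan2(d[1],d[0])
m=ray(C,[[281,83],[283,278]],.024).mean(0);m[:2]=(m[:2]+w.mean(0)[:2])/2
print(m,y);print(rel(observe(),[m[0],m[1],.003],y))
E
```

```text
[[0.51089845 0.2849329  0.024     ]
 [0.56842881 0.13822836 0.024     ]] 0.15758161665450823 [0.53966363 0.21158063 0.024     ] 1.9445182653781976
[0.53997163 0.21076747 0.024     ] 1.9445182653781974
[[0.072, -0.002, 0.908], [-0.004, 0.0, -0.018]]
```

```bash

python3 -m jog '[[0,0.07,0,0.25,0,0,-0.02],[0,0.07,0,0.5,0,0,-0.02],[0,0.07,0,0.75,0,0,-0.02],[0,0.07,0,0.88,0,0,-0.02],[0,0.07,0,0.88,0,0,-0.02]]'
python3 -m jog '[[80,0,0,0,0,0,0],[120,0,0,0,0,0,0],[170,0,0,0,0,0,0],[255,0,0,0,0,0,0],[255,0,0,0,0,0,0]]' 40
python3 -m jog '[[255,0,0,0,0,0,0],[255,0,0,0,0,0,0],[255,0,0,0,0,0,0],[255,0,0,0,0,0,0],[255,0,0,0,0,0,0]]'
```

```text
t: 7.22
position: [0.5376, 0.2088, 0.0041]
ee_rot: [-0.003, 0.564, 0.826, -0.004]
contact_force: [-1.1, 0.2, -0.3]
gripper_width: 1.0
t: 7.63
position: [0.5429, 0.2119, 0.0108]
ee_rot: [0.001, 0.563, 0.827, 0.001]
contact_force: [-3.2, -2.2, 7.7]
gripper_width: 0.31
t: 8.05
position: [0.5429, 0.2119, 0.0109]
ee_rot: [0.001, 0.563, 0.827, 0.001]
contact_force: [-0.8, -1.4, 6.7]
gripper_width: 0.307
```

```bash

python3 -m jog '[[120,0,0,0,0,0,0],[100,0,0,0,0,0,0],[100,0,0,0.02,0,0,0],[100,0,0,0.04,0,0,0],[100,0,0,0.04,0,0,0]]'
python3 -m jog '[[255,0,0,0.04,0,0,0],[255,0,0,0.04,0,0,0],[255,0,0,0.04,0,0,0],[255,0,0,0.04,0,0,0],[255,0,0,0.04,0,0,0]]' 40
python3 -m jog '[[255,0,0,-0.1,0,0,0],[255,0,0,-0.3,0,0,0],[255,0,0,-0.6,0,0,0],[255,0,0,-0.9,0,0,0],[255,0,0,-1,0,0,0]]'
python3 - <<'E'
from h import *
import json
o=observe();json.dump({k:np.array(v).tolist() for k,v in o.items()},open("w6.json","w"))
a=capture("wrist")[:,:,::-1];b=capture("side")[:,:,::-1];cv2.imwrite("pics/w6.png",np.hstack([cv2.resize(a,(400,300)),cv2.resize(b[150:350,180:380],(300,300))]));cv2.imwrite("pics/w6f.png",a)
q=o["ee_rot"];y=2*np.arctan2(q[2],q[1]);p=o["position"];print(p,y,o["t"],o["contact_force"],o["ft_torque"])
plan(p,y,[.5207,-.1667,.17],1.35,3)
E
```

```text
t: 8.47
position: [0.5409, 0.2117, 0.002]
ee_rot: [-0.0, 0.562, 0.827, -0.001]
contact_force: [0.1, 1.5, 0.5]
gripper_width: 0.609
t: 8.88
position: [0.5438, 0.2124, -0.0002]
ee_rot: [0.001, 0.562, 0.827, 0.001]
contact_force: [-3.1, -0.9, 17.8]
gripper_width: 0.319
t: 9.3
position: [0.5437, 0.2124, 0.151]
ee_rot: [0.002, 0.562, 0.827, 0.002]
contact_force: [1.0, 0.6, -1.5]
gripper_width: 0.311
[0.54366391 0.21243065 0.1510369 ] 1.946825416653575 9.3 [ 1.00080624  0.60068269 -1.52877956] [ 0.00838928 -0.14706195  0.01697719]
[-0.765 -0.357 -0.042] 0.253
[-0.82  -0.199 -0.042] 0.253
[-0.843 -0.033 -0.042] 0.253
```

View pics/w6.png

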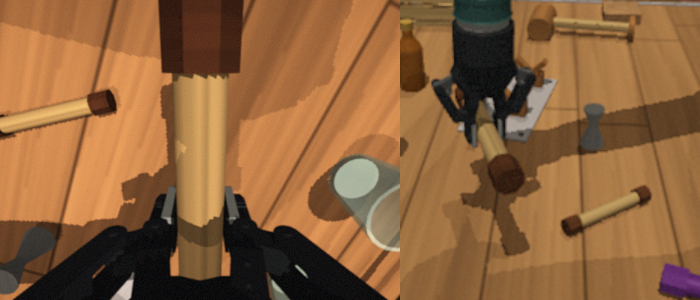

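```bash

python3 -m jog '[[255,-0.15,-0.07,-0.04,0,0,0.05],[255,-0.35,-0.16,-0.1,0,0,0.1],[255,-0.55,-0.25,-0.13,0,0,0.15],[255,-0.75,-0.35,-0.13,0,0,0.2],[255,-0.77,-0.36,-0.13,0,0,0.25]]'
python3 -m jog '[[255,-0.2,-0.05,0,0,0,0.05],[255,-0.4,-0.1,0,0,0,0.1],[255,-0.6,-0.15,0,0,0,0.15],[255,-0.75,-0.19,0,0,0,0.2],[255,-0.82,-0.2,0,0,0,0.25]]'
python3 -m jog '[[255,-0.2,-0.01,0,0,0,0.05],[255,-0.4,-0.02,0,0,0,0.1],[255,-0.6,-0.03,0,0,0,0.15],[255,-0.75,-0.03,0,0,0,0.2],[255,-0.84,-0.03,0,0,0,0.25]]'
python3 -m jog '[[255,0,0,0,0,0,0],[255,0,0,0,0,0,0],[255,0,0,0,0,0,0],[255,0,0,0,0,0,0],[255,0,0,0,0,0,0]]'
python3 - <<'E'
from h import *
import json
# in-hand offset from w6
c=calibration("wrist");M=np.array(c["tool_from_camera"]);im=cv2.imread("pics/w6f.png")
col=im[60:150,270:290].mean(1).sum(1);r=60+np.argmax(np.diff(col));print("edge row",r)
K=np.array([[c["fx"],0,c["cx"]],[0,c["fy"],c["cy"]],[0,0,1]])
def tr(px,z):
    d=M[:3,:3]@np.linalg.inv(K)@[*px,1];return M[:3,3]+d*(z-M[2,3])/d[2]
for z in(-.032,-.036):print("edge tool",tr([280,r+1],z))
# shaft edges rows 150 & 240 -> lateral offset/yaw
hsv=cv2.cvtColor(im,cv2.COLOR_BGR2HSV)
for y in(120,160,200,240):
    g=np.where((hsv[y,200:360,0]>14)&(hsv[y,200:360,2]>120)&(hsv[y,200:360,1]<160))[0]+200
    if len(g):print(y,g.min(),g.max())
o=observe();q=o["ee_rot"];print(o["position"],2*np.arctan2(q[2],q[1]),o["t"],o["contact_force"])
print(rel(o,[.5207,-.1667,.09],1.35))
E
```

```text
t: 9.82
position: [0.532, 0.0802, 0.1642]
ee_rot: [-0.001, 0.643, 0.766, -0.002]
contact_force: [-0.4, 0.3, -2.1]
gripper_width: 0.314
t: 10.23
position: [0.5243, -0.0441, 0.1639]
ee_rot: [-0.001, 0.715, 0.699, -0.002]
contact_force: [0.4, 0.5, -1.8]
gripper_width: 0.314
t: 10.65
position: [0.5188, -0.1692, 0.1646]
ee_rot: [-0.001, 0.78, 0.626, -0.001]
contact_force: [0.0, -0.1, -1.3]
gripper_width: 0.312
t: 11.07
position: [0.5196, -0.1665, 0.1662]
ee_rot: [-0.0, 0.778, 0.629, 0.0]
contact_force: [-0.1, -0.2, -0.7]
gripper_width: 0.31
edge row 105
edge tool [ 0.07962196 -0.00099365 -0.032     ]
edge tool [ 0.0797984  -0.00099143 -0.036     ]
120 244 319
160 245 317
200 245 316
240 247 314
[ 0.51957247 -0.16647284  0.1661735 ] 1.3594210411700387 11.0667 [-0.14467852 -0.1945116  -0.73848386]
[[-0.0, 0.008, 0.508], [-0.001, -0.001, 0.012]]
```

```bash

python3 -m jog '[[255,0,0.01,0.15,0,0,0.01],[255,0,0.01,0.3,0,0,0.01],[255,0,0.01,0.5,0,0,0.01],[255,0,0.01,0.65,0,0,0.01],[255,0,0.01,0.65,0,0,0.01]]'
python3 -m jog '[[255,0,0,0.03,0,0,0],[255,0,0,0.06,0,0,0],[255,0,0,0.09,0,0,0],[255,0,0,0.11,0,0,0],[255,0,0,0.11,0,0,0]]'
python3 - <<'E'
from h import *
o=observe();print(o["position"],o["contact_force"],o["ft_torque"])
a=capture("wrist")[:,:,::-1];b=capture("side")[:,:,::-1];cv2.imwrite("pics/v7.png",np.hstack([cv2.resize(a,(400,300)),cv2.resize(b[170:270,200:300],(300,300))]))
print(rel(o,[.5207,-.1667,.042],1.35))
E
```

```text
t: 11.48
position: [0.517, -0.1653, 0.0642]
ee_rot: [-0.004, 0.78, 0.625, -0.002]
contact_force: [-1.8, -0.1, -2.7]
gripper_width: 0.313
t: 11.9
position: [0.5215, -0.1682, 0.0527]
ee_rot: [0.0, 0.781, 0.625, 0.0]
contact_force: [-0.1, -0.5, -1.4]
gripper_width: 0.317
[ 0.52149245 -0.16815714  0.05273749] [-0.10214262 -0.4676533  -1.39116744] [-0.00302449 -0.01106497  0.00564192]
[[0.008, -0.007, 0.072], [0.001, 0.0, -0.0]]
```

View pics/v7.png

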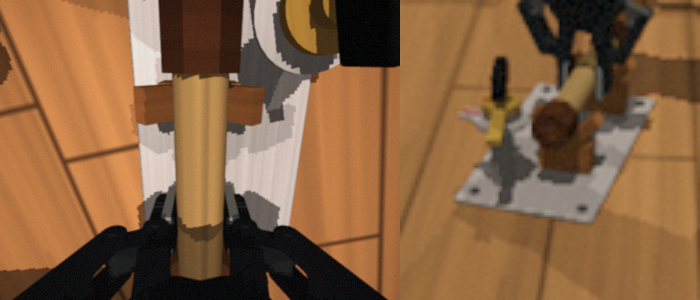

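```bash

python3 -m jog '[[255,0,0,0.01,0,0,0],[255,0,0,0.02,0,0,0],[255,0,0,0.035,0,0,0],[255,0,0,0.05,0,0,0],[255,0,0,0.05,0,0,0]]'
python3 -m jog '[[255,0,0,0.01,0,0,0],[255,0,0,0.02,0,0,0],[255,0,0,0.02,0,0,0],[255,0,0,0.02,0,0,0],[255,0,0,0.02,0,0,0]]'
python3 -c "
from h import *
o=observe();print(o['position'],o['contact_force'],o['ft_torque'])"
```

```text
t: 12.42
position: [0.5206, -0.1678, 0.0443]
ee_rot: [-0.0, 0.781, 0.625, -0.0]
contact_force: [-0.7, 0.7, -1.4]
gripper_width: 0.312
t: 12.83
position: [0.5212, -0.1681, 0.0424]
ee_rot: [0.0, 0.781, 0.625, -0.0]
contact_force: [-1.8, 1.2, 4.8]
gripper_width: 0.319
[ 0.52115174 -0.16806973  0.04235587] [-1.80864948  1.16855814  4.79670171] [ 0.15514243  0.39644727 -0.04483128]
```

```bash

python3 -m jog '[[255,0,0,0.007,0,0,0],[255,0,0,0.007,0,0,0],[255,0,0,0.007,0,0,0],[255,0,0,0.007,0,0,0],[255,0,0,0.007,0,0,0]]' 20
python3 -c "
from h import *
o=observe();print(o['position'],o['contact_force'],o['ft_torque'])"
```

```text
t: 13.25
position: [0.5212, -0.1681, 0.0423]
ee_rot: [0.0, 0.781, 0.625, -0.0]
contact_force: [-4.8, 2.5, 11.7]
gripper_width: 0.311
[ 0.52116533 -0.16807596  0.04227808] [-4.78904111  2.46880058 11.73878807] [ 0.26631293  0.87634973 -0.00786169]
```

```bash

python3 -m jog '[[140,0,0,0,0,0,0],[120,0,0,0,0,0,0],[100,0,0,0,0,0,0],[80,0,0,0,0,0,0],[40,0,0,0,0,0,0]]'
python3 -m jog '[[20,0,0,0,0,0,0],[20,0,0,0,0,0,0],[20,0,0,-0.1,0,0,0],[20,0,0,-0.3,0,0,0],[20,0,0,-0.5,0,0,0]]'
python3 -m jog '[[20,0,0,-0.3,0,0,0],[20,0,0,-0.5,0,0,0],[20,0,0,-0.6,0,0,0],[20,0,0,-0.6,0,0,0],[20,0,0,-0.6,0,0,0]]'
python3 - <<'E'
from h import *
o=observe();print(o["position"],o["contact_force"],o["t"])
a=capture("wrist")[:,:,::-1];b=capture("side")[:,:,::-1];t=capture("top")[:,:,::-1]
cv2.imwrite("pics/v8.png",np.vstack([np.hstack([cv2.resize(a,(400,300)),cv2.resize(b[170:270,200:300],(300,300))]),cv2.resize(b,(400,300)).repeat(1,0) if 0 else np.hstack([cv2.resize(b,(400,300)),cv2.resize(t,(300,300))])]))
E
```

```text
t: 13.67
position: [0.5211, -0.168, 0.0405]
ee_rot: [-0.0, 0.781, 0.625, -0.0]
contact_force: [-0.2, 0.4, -0.1]
gripper_width: 0.812
t: 14.08
position: [0.5195, -0.1673, 0.1151]
ee_rot: [-0.002, 0.781, 0.625, -0.001]
contact_force: [0.6, -0.9, 0.2]
gripper_width: 0.92
t: 14.5
position: [0.5219, -0.1684, 0.2069]
ee_rot: [0.001, 0.781, 0.625, 0.001]
contact_force: [-0.7, 0.8, -0.1]
gripper_width: 0.926
[ 0.52189311 -0.16840979  0.20692698] [-0.65036027  0.80392867 -0.12129508] 14.5
```

View pics/v8.png

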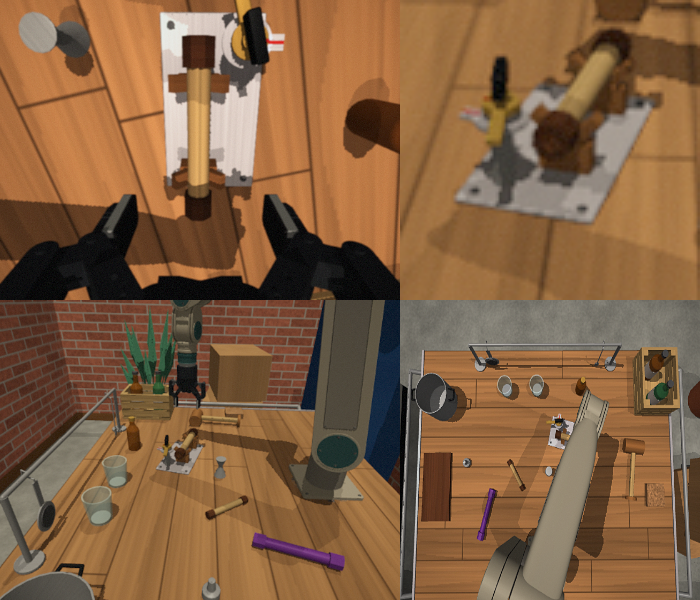

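The muddler is lying in both notches with a dark end outside each saddle. The keeper is still open and the bystanders have not moved.

```bash
python3 -c "
from station import *
print(hand_in())"
```

```text
the job is handed in; nothing more can be done
None
```

I opened the keeper, seated the muddler in the cradle and handed the job in at about 14.6 s.

- **Keeper:** I turned the knob clockwise by about 1.145 rad, to an estimated 1.65 rad. With the knob released, the red lines measured −0.21 rad (plate) and −0.26 rad (hub). The hub line was only a few pixels long, so its slope is rough. The hub line's position gave −0.23 rad and the arm's direction gave about 1.65 rad, both agreeing with the mark. The last pictures show the keeper unmoved, but I did not measure its angle again after placing the muddler.
- **Muddler:** My first grip was about 8 mm too high, so I took it again lower before lifting. I lowered it until it was seated at the expected height, with about 12 N pressing almost equally on both saddles and about 5 N sideways. I then released it.
- **Final check:** The last pictures show it lying in both notches with one dark end outside each saddle. The gripper was clear, about 0.2 m up. The bystanders I could see, the small look-alike and the purple one look undisturbed; I judged this by eye.

I viewed 12 pictures, the maximum allowed and more than the 8 planned.

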